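# Turn the condiment turntable until the pepper mill is at the front

## Robot

A 7-joint arm with a two-finger parallel gripper is mounted at the origin on the work surface. World frame = base frame: x ahead of the robot, y to its left, z up, the work surface at z = 0. Lengths are in m, angles in rad, forces in N, time in s.
With the tool pointing down it reaches from about 0.4 to 0.875 m from the base axis. Payload 19.3 kg.
Tool frame: the origin (TCP) lies at the very end of the fingers, on their centre line; the grasp point (between the pads) lies 19 mm behind it; z points along the fingers, y is the line along which they close (so a half turn about z gives the same grasp; the last joint's range is limited). The gripper opens to 85 mm and grips with 20 to 120 N. Pads are 22 mm wide; open, the fingers measure 114 mm over their backs; the gripper's body (76 mm by 85 mm) begins 54 mm behind the grasp point. The pads swing forward as they close: fully open they stand 13 mm farther back than shut.
Start: joints at [-1.321, 0.521, -0.036, 1.599, 0.021, 1.021, -0.113], TCP at [0.197, 0.593, 0.231] pointing down, gripper open.
Joint ranges: [-2.91, 2.91], [-0.3, 2.13], [-1.5, 1.42], [0.17, 2.43], [-1.26, 4.41], [0.16, 1.93], [-2.52, 2.52]. Speed limits (rad/s): [1.89, 1.89, 2.39, 2.39, 3.01, 3.01, 3.01].

## Interface

Orientations are given as [roll, pitch, yaw] about the fixed x, y, z axes, in that order (R = Rz(yaw) Ry(pitch) Rx(roll)).
In Python, from workcell import bot gives the robot as it stands. The module is installed in compiled form; this text tells all that it offers.
- The arm moves only by the tool apply_moves, never from a script. Its arguments are lists of equal length, an entry for each row: "claw": the finger opening in m, from 0 to 0.0854; "xyz": the shift along the tool's x, y, z in m, a list of three; "twist": the turn, a rotation vector about the tool's x, y, z in rad, a list of three. A call has 1 to 20 rows; each row shifts and turns the commanded pose from where the row before left it, along the tool's axes as they then stand; what a row does not reach is not made up. A row lasts 1/10 s, in which the tool goes at most 50 mm and 8.59 degrees, less where a joint would pass 70% of its speed; a pose out of reach is approached as far as the arm can. A call with a gripper value outside its range is refused whole. The fingers move at their own pace and stop on an object; "force" is the grip in N (left out, the last holds). Time passes only in rows, so rows that do not move let the fingers close. It gives the time, the measured TCP pose, the force, the opening and the grip force at its end, in the units of the state.
- bot.observe(): the state, without advancing time (a new reading comes with each control period).
- bot.grab_frame(name): name is "scene" or "top" or "wrist"; returns a dict with "img" (384x512x3 uint8, red, green, blue), "vfov" (degrees; the focal length in pixels is half the picture's height over the tangent of half this angle, whatever the lens; pixels are square), "cx", "cy" (the principal point, pixels), "distortion" ([k1, k2, p1, p2, k3] as OpenCV has them; the pictures are not rectified), "view" (4x4, takes a point from world to camera coordinates). Camera axes: x right, y up, looking along -z (the intrinsics and any distortion apply to the point x, -y, -z); pixel columns grow to the right and rows downward; lengths in m; the calibration is good to about 2 mm. A picture is of the moment at which its call begins. There is no depth.
- bot.job_done(): hands the job in; it is judged then, once.
Trained networks look in the newest picture that a camera, given by its name, has taken for a name from the list of things; names that differ only in an ending like _2 or _b are one class to them, and where a whole thing is asked for, a point or a joint stands for the part that bears it (a point fixed in the world has none). Each returns a list of dicts, best first, with "score" (0 to 1); they miss things now and then, are a little off and sometimes report something else, mostly with a low value. They report only what shows in the picture. A call takes as long as a camera call.
- bot.find_in(camera, query): "position" ([x, y, z] in m, in world coordinates, good to about 4 mm: the middle of the surface that is visible of it).
The state is a dict: "clock": time; "qpos": joint angles; "qd": joint speeds; "joint_efforts": joint torques, N m; "position": TCP position; "tool_rot": TCP orientation; "force": force on the tool from outside, world axes, zero at the start; "moment": the same for the moment, N m; "grip_width": finger opening in m; "finger_force": force on a finger pad.
Only numpy, scipy, OpenCV 4.12 (cv2) and the standard library are available. Lean on these libraries where they do the work, as an engineer would, in place of code of your own. Each camera call takes 0.05 s, during which the arm holds its last target. There are 200 camera calls.

## Task

Push the scalloped rim of the wooden turntable round with a fingertip, in one or more pushes and either way, until the pepper mill stands squarely at the front: straight ahead of the turntable's centre towards the board's long front edge on the robot's side. Turn it gently so that the mill, jar, cup and shaker ride round standing upright on it; do not touch or lift any of them, and leave everything else on the board and ledge where it is. Finish with the turntable at rest and the hand clear.

Things in the scene. Friction and masses are not known exactly. Their poses are not given: they have to be found in the camera images.
- pepper_mill: the thing to bring to the front: turned wooden pepper mill, 127 mm tall (tallest on the turntable), waisted, 50 mm across at the foot, 33 mm at the waist, with a rounded head and a small steel ball on top. Stands loose on the turntable, its centre 52 to 64 mm from the turntable's axis. Origin at the centre of its underside, z up. Not to be touched
- turntable_top (a point): centre of the turntable's cork-covered upper face, 90 mm above the ledge; turns with the top, z up. Scalloped rim: eight round lobes of 30 mm radius centred 110 mm from the axis (reaching out to 140 mm), the first 22.5 deg from this point's x axis, then every 45 deg; between them finger notches at 0, 45, 90 .. deg from its x axis, floors 118 mm from the axis, 32 mm wide, widening outwards
- board_axis (a point): fixed point on the board's upper face (22 mm above the ledge) on the turntable's axis. Its axes are the board's: -x points squarely to the long front edge (robot's side), y along the board to the left, z up; the mill is at the front when it lies straight along -x from here. The turning top spans 50 to 68 mm above this point (rim lobes 50 to 66), on a slim column over a round foot of 85 mm radius
- board: wooden board, 460 mm deep, 740 long, 22 thick, fixed; origin under its centre, x to the far edge, y left. Blue plastic C-clamp on the far edge, 100 mm left of its middle, 65 mm tall. Plywood utensil box (110 deep, 160 wide, 220 tall, door open to the right) fixed on the back right corner, 145 mm back and 275 mm right of the centre, nowhere nearer than 215 mm to the turntable's axis
- jar: lidded glass jar, 52 mm across, 72 mm tall, standing loose on the turntable about 58 mm from the axis; origin at the centre of its underside. Not to be touched
- cup: small white handleless ceramic cup, 58 mm across, 62 mm tall, standing loose on the turntable about 58 mm from the axis; origin at the centre of its underside. Not to be touched
- shaker: steel salt shaker, a plain cylinder with a domed cap, 43 mm across, 82 mm tall, standing loose on the turntable about 58 mm from the axis; origin at the centre of its underside. Not to be touched
- rice_bowl: white ceramic rice bowl, 114 mm across, 55 mm tall, loose on the front left part of the board; origin under its centre. Leave alone
- teaspoon: steel teaspoon, 138 mm long, lying loose on the front right part of the board. Leave alone
- tea_tin: aluminium tea tin, 72 mm across, 100 mm tall, loose on the left part of the board; origin under its centre. Leave alone
- dish_brush: wooden dish brush, 225 mm long, 52 mm head, bristles down, lying on the ledge far to the left, in front of the drying rack. Leave alone
- box_door_handle (a point): grip point of the small knob on the utensil box's open plywood door (160 mm wide, 216 mm tall, swinging freely on the box's right edge). Leave alone
- turntable (a joint): turning angle of the turntable's top in rad, growing counterclockwise seen from above; it turns both ways without a stop. Its bearing drags with about 0.1 N m, so about 1 N at the rim keeps it moving, and it stays where it is left, with hardly any coasting. The top's upper face is bare beyond 95 mm from the axis

How it is judged:
By the outcome, as a careful person would: the job done as asked, in the order asked, and still so for the second after the job is handed in, with the robot touching nothing.
It also fails if it takes over 48 s, if anything falls off the work surface, if the arm or the gripper's body presses on something with over 40 N, if the wrist force passes 120 N, or if a joint passes its speed limit or range.

## Working session

There is one attempt and no reset: what is moved stays moved. The work goes in short steps, Python scripts to look and compute and a tool call to move; the robot and the scene stay as the last step left them, time stands still between calls to the robot, and variables do not carry over. Pictures are saved under pics/ and viewed, at most 11 in all, crops included, and the job is handed in when it is done.

Besides the shell and the picture viewer there is one more tool, called as a command line: name --argument value ..., lists and objects as JSON in quotes. apply_moves: Moves the arm, as the interface text tells. Its arguments: {"type":"object","properties":{"claw":{"type":"array"},"xyz":{"type":"array"},"twist":{"type":"array"},"force":{"type":"number"}},"required":["claw","xyz","twist"]}

```bash
mkdir -p pics; cat > h.py <<'E'
from workcell import bot
import cv2, numpy as np
def grab(n,f):
    g=bot.grab_frame(n); cv2.imwrite('pics/'+f+'.png',g['img'][:,:,::-1]); return g
def K(g):
    f=g['img'].shape[0]/2/np.tan(np.radians(g['vfov'])/2)
    return np.array([[f,0,g['cx']],[0,f,g['cy']],[0,0,1.]])
def ray(g,uv,z):
    p=cv2.undistortPoints(np.array([[uv]],float),K(g),np.array(g['distortion'],float))[0,0]
    V=np.array(g['view']);R=V[:3,:3];c=-R.T@V[:3,3];d=R.T@np.array([p[0],-p[1],-1]);return c+d*(z-c[2])/d[2]
def proj(g,P):
    V=np.array(g['view']);q=np.atleast_2d(P)@V[:3,:3].T+V[:3,3];q=q*[1,-1,-1]
    return cv2.projectPoints(q,np.zeros(3),np.zeros(3),K(g),np.array(g['distortion'],float))[0][:,0]
E
python3 - <<'E'
from h import *
s=bot.observe();print({k:np.round(s[k],3) for k in ('clock','position','tool_rot','force','grip_width')})
for n in('scene','top'):
    g=grab(n,n); V=np.array(g['view']);print(n,g['vfov'],np.round(-V[:3,:3].T@V[:3,3],3))
    for q in('pepper_mill','turntable_top','jar','cup','shaker','board','rice_bowl','tea_tin','teaspoon','box_door_handle'):
        print(q,[(np.round(r['position'],3),round(r['score'],2)) for r in bot.find_in(n,q)[:2]])
E
```

```text
{'clock': np.float64(0.0), 'position': array([0.196, 0.593, 0.231]), 'tool_rot': array([-3.14 ,  0.   ,  2.822]), 'force': array([-1.000e-03,  5.070e-01,  1.124e+00]), 'grip_width': np.float64(0.085)}
scene 44.60925174804187 [ 1.054 -0.307  1.239]
pepper_mill [(array([0.659, 0.029, 0.172]), 0.94)]
turntable_top [(array([ 0.615, -0.008,  0.09 ]), 0.77)]
jar [(array([0.577, 0.036, 0.158]), 0.74)]
cup [(array([0.513, 0.31 , 0.049]), 0.41), (array([0.658, 0.029, 0.172]), 0.26)]
shaker [(array([ 0.574, -0.047,  0.164]), 0.86)]
board [(array([ 0.735, -0.098,  0.025]), 0.84), (array([0.514, 0.308, 0.05 ]), 0.26)]
rice_bowl [(array([0.512, 0.311, 0.051]), 0.98)]
tea_tin [(array([0.718, 0.279, 0.114]), 0.8)]
teaspoon [(array([ 0.449, -0.242,  0.028]), 0.72)]
box_door_handle [(array([ 0.604, -0.359,  0.236]), 0.65)]
top 57.29170136875236 [0.405 0.141 1.301]
pepper_mill [(array([0.635, 0.045, 0.192]), 0.56)]
turntable_top [(array([ 0.598, -0.001,  0.093]), 0.57)]
jar [(array([0.561, 0.046, 0.158]), 0.51), (array([ 0.686, -0.1  ,  0.02 ]), 0.3)]
cup [(array([ 0.66 , -0.048,  0.121]), 0.59)]
shaker [(array([ 0.556, -0.036,  0.172]), 0.46), (array([0.562, 0.043, 0.158]), 0.33)]
board [(array([ 0.686, -0.099,  0.022]), 0.59)]
rice_bowl [(array([0.524, 0.302, 0.046]), 0.94)]
tea_tin [(array([0.7  , 0.292, 0.12 ]), 0.84), (array([ 0.687, -0.102,  0.021]), 0.35)]
teaspoon [(array([ 0.454, -0.242,  0.03 ]), 0.52)]
box_door_handle [(array([ 0.632, -0.355,  0.16 ]), 0.72)]
```

View pics/top.png

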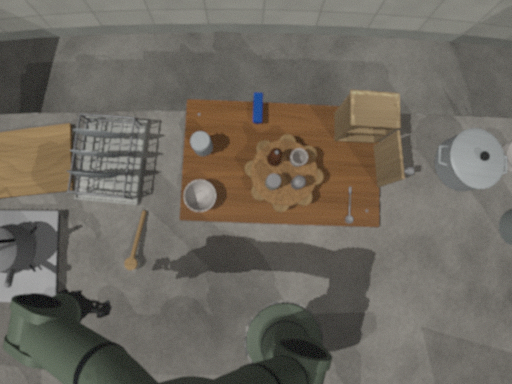

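View pics/scene.png

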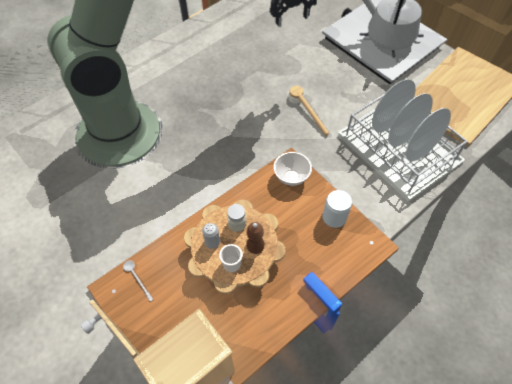

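The top view shows the turntable near px (284,172), with the mill dark at (275,157), cup (300,157), jar (274,181) and shaker (298,182). The scene view shows the same items, with the mill at (256,235). I'll zoom in for accurate measurement.

```bash
python3 - <<'E'
import cv2
a=cv2.imread('pics/top.png')[92:232,175:389]; cv2.imwrite('pics/top_c.png',cv2.resize(a,None,fx=3.7,fy=3.7,interpolation=3))
a=cv2.imread('pics/scene.png')[190:300,175:295]; cv2.imwrite('pics/scene_c.png',cv2.resize(a,None,fx=5,fy=5,interpolation=3))
E
```

```text
(no output)
```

View pics/top_c.png

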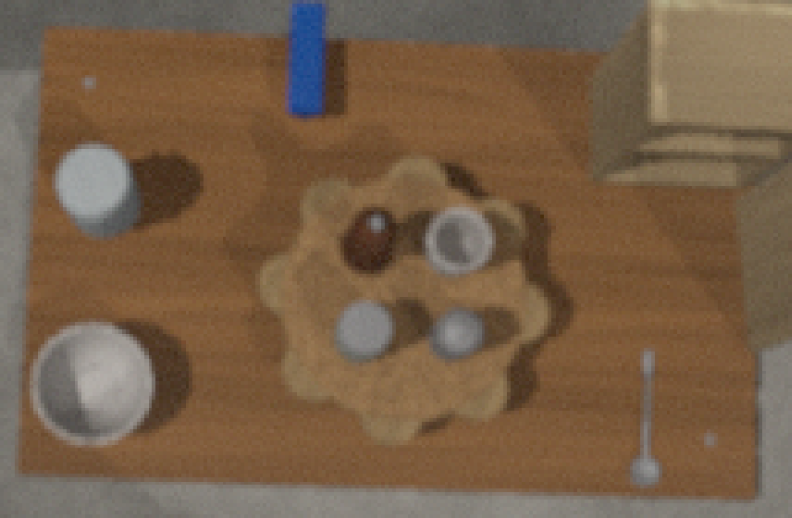

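View pics/scene_c.png

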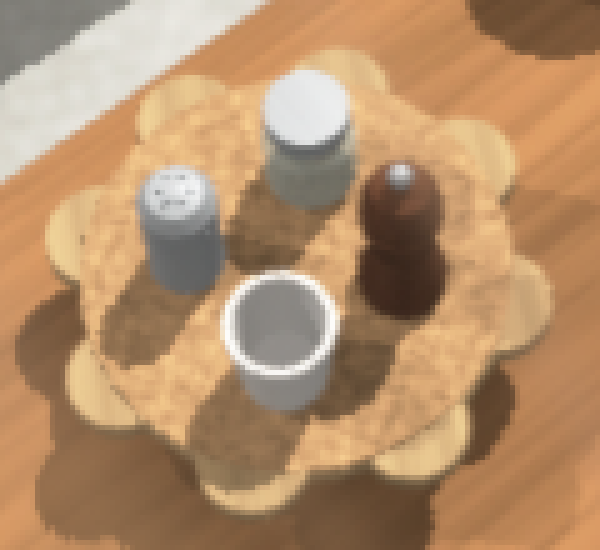

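```bash
cat > fit.py <<'E'
from h import *
from scipy.optimize import least_squares
def lobes(c,ph,z=.088):
    a=ph+np.radians(22.5+45*np.arange(8)); return np.c_[c[0]+.14*np.cos(a),c[1]+.14*np.sin(a),np.full(8,z)]
def fit(pts):
    P=np.array(pts)[:,:2]; 
    def r(x):
        L=lobes(x[:2],x[2])[:,:2]; d=P[:,None]-L[None]; i=np.argmin((d**2).sum(2),1); return d[np.arange(len(P)),i].ravel()
    best=min((least_squares(r,[*P.mean(0),p]) for p in np.radians(np.arange(-22,23,5))),key=lambda s:s.cost)
    return best.x, np.sqrt(best.cost*2/len(P))
def outline(g,c,ph,img,z=.088,s=1,o=(0,0)):
    t=np.linspace(0,2*np.pi,60)
    for k in range(8):
        a=ph+np.radians(22.5+45*k); q=np.c_[c[0]+.11*np.cos(a)+.03*np.cos(t),c[1]+.11*np.sin(a)+.03*np.sin(t),np.full(60,z)]
        q=(proj(g,q)-o)*s; cv2.polylines(img,[q.astype(int)],True,(255,0,255) if k else (0,255,0),1)
E
python3 - <<'E'
from fit import *
gt=bot.grab_frame('top');gs=bot.grab_frame('scene')
T=lambda p:(175+p[0]/3.7,92+p[1]/3.7); S=lambda p:(175+p[0]/5,190+p[1]/5)
tt=[(418,157),(512,205),(549,315),(500,405),(388,444),(290,390),(261,280),(312,185)]
ss=[(350,50),(163,88),(50,230),(78,410),(252,513),(440,475),(550,305),(508,155)]
for g,f,p in((gt,T,tt),(gs,S,ss)):
    x,e=fit([ray(g,f(q),.088) for q in p]); print(np.round(x,4),np.degrees(x[2]),e)
print('ball',ray(gt,T((376,223)),.213),ray(gs,S((400,174)),.213))
c=[ray(gt,T(p),.022) for p in((20,473),(757,497),(45,27))];print(np.round(c,3))
d=c[0]-c[1];print('front edge len',np.linalg.norm(d),'board yaw deg',np.degrees(np.arctan2(-d[0],d[1])), 'left', np.degrees(np.arctan2(*(c[2]-c[0])[[1,0]])), np.linalg.norm(c[2]-c[0]))
# triangulate ball
def cr(g,uv):
    a=ray(g,uv,0);b=ray(g,uv,1);return a,(b-a)/np.linalg.norm(b-a)
A=[];B=[]
for g,uv in((gt,T((376,223))),(gs,S((400,174)))):
    p,d=cr(g,uv);M=np.eye(3)-np.outer(d,d);A.append(M);B.append(M@p)
print('tri',np.linalg.lstsq(np.vstack(A),np.hstack(B),rcond=None)[0])
E
```

```text
[ 0.6041  0.0033 -0.4965] -28.449698164227094 0.0033027800912182005
[0.6078 0.0033 0.2726] 15.618375113970957 0.004550645863674653
ball [0.64728836 0.04093865 0.213     ] [0.64883333 0.04083173 0.213     ]
[[ 0.44   0.375  0.022]
 [ 0.413 -0.359  0.022]
 [ 0.895  0.361  0.022]]
front edge len 0.7345441102639959 board yaw deg -2.0980729113660015 left -1.8490367017840326 0.45547240133091765
tri [0.647915   0.04109916 0.21122768]
```

Both views agree:

| Quantity | Value |
|---|---|
| Turntable centre | (0.606, 0.003) |
| Notches | 16° + 45k |
| Mill | 42° at 56 mm radius |
| Ball height | 0.211 (consistent) |
| Front direction | 178° |

The mill needs about +136° CCW. I'll close the fingers and push in the 106° notch, starting with the transit.

apply_moves --claw '[0,0,0,0,0,0,0,0,0,0,0,0,0,0,0,0,0]' --xyz '[[-0.015,-0.009,0],[-0.0302,-0.0187,0],[-0.0302,-0.0187,0],[-0.0302,-0.0187,0],[-0.0302,-0.0187,0],[-0.0302,-0.0187,0],[-0.0302,-0.0187,0],[-0.0302,-0.0187,0],[-0.0302,-0.0187,0],[-0.0302,-0.0187,0],[-0.0302,-0.0187,0],[-0.0302,-0.0187,0],[-0.0302,-0.0187,0],[-0.0302,-0.0187,0],[-0.0302,-0.0187,0],[-0.0302,-0.0187,0],[-0.015,-0.009,0]]' --twist '[[0,0,0],[0,0,0],[0,0,0],[0,0,0],[0,0,0],[0,0,0],[0,0,0],[0,0,0],[0,0,0],[0,0,0],[0,0,0],[0,0,0],[0,0,0],[0,0,0],[0,0,0],[0,0,0],[0,0,0]]'

```text
clock: 2.9
position: [0.5627, 0.1542, 0.2314]
tool_rot: [-3.141, 0.001, 2.818]
force: [0.2, 0.1, 0.4]
grip_width: 0.0001
finger_force: 0.0
```

apply_moves --claw '[0,0,0,0,0,0,0,0,0,0,0,0,0,0,0,0,0,0,0]' --xyz '[[0,0,0],[0,0,0],[0,0,0],[0,0,0],[0,0,0],[0,0,0],[0,0,0],[0,0,0],[0,0,0],[0,0,0],[0,0,0],[0,0,0],[0,0,0],[0,0,0],[0,0,0],[0,0,0],[0,0,0],[0,0,0],[0,0,0]]' --twist '[[0,0,0.1412],[0,0,0.1412],[0,0,0.1412],[0,0,0.1412],[0,0,0.1412],[0,0,0.1412],[0,0,0.1412],[0,0,0.1412],[0,0,0.1412],[0,0,0.1412],[0,0,0.1412],[0,0,0.1412],[0,0,0.1412],[0,0,0.1412],[0,0,0.1412],[0,0,0.1412],[0,0,0.1412],[0,0,0.1412],[0,0,0]]'

```text
clock: 4.8
position: [0.561, 0.1575, 0.2312]
tool_rot: [3.141, 0.0, 0.277]
force: [-0.2, 0.7, -0.0]
grip_width: -0.0001
finger_force: 0.0
```

apply_moves --claw '[0,0,0]' --xyz '[[0,0,0],[0,0,0],[0,0,0]]' --twist '[[-0.125,0,0],[-0.125,0,0],[0,0,0]]'

```text
clock: 5.1
position: [0.5602, 0.1617, 0.2301]
tool_rot: [2.887, 0.003, 0.291]
force: [-0.8, 0.1, 0.1]
grip_width: 0.0001
finger_force: 0.0
```

apply_moves --claw '[0,0,0,0,0,0,0,0,0,0,0]' --xyz '[[0,-0.004,0.0159],[0,-0.004,0.0159],[0,-0.004,0.0159],[0,-0.004,0.0159],[0,-0.004,0.0159],[0,-0.004,0.0159],[0,-0.004,0.0159],[0,-0.004,0.0159],[0,-0.004,0.0159],[0,-0.004,0.0159],[0,0,0]]' --twist '[[0,0,0],[0,0,0],[0,0,0],[0,0,0],[0,0,0],[0,0,0],[0,0,0],[0,0,0],[0,0,0],[0,0,0],[0,0,0]]'

```text
clock: 6.2
position: [0.5604, 0.1571, 0.0653]
tool_rot: [2.891, 0.003, 0.281]
force: [0.8, 0.8, 0.8]
grip_width: 0.0001
finger_force: 0.0
```

```bash
python3 - <<'E'
from fit import *
s=bot.observe();print(np.round(s['qpos'],2),np.round(s['position'],4),np.round(s['force'],1))
p=np.array(s['position'])[:2]-[.606,.0033];print(np.hypot(*p),np.degrees(np.arctan2(p[1],p[0])))
g=grab('scene','s2');i=g['img'][150:320,150:330,::-1];i=cv2.resize(i,None,fx=3.4,fy=3.4,interpolation=3)
outline(g,(.606,.0033),np.radians(16.1),i,s=3.4,o=(150,150))
cv2.imwrite('pics/s2c.png',i)
E
```

```text
[-0.96  0.84  0.69  1.85 -0.4   0.67 -1.41] [0.5604 0.1571 0.0653] [0.8 0.8 0.8]
0.16041774112256177 106.51656226120264
```

View pics/s2c.png

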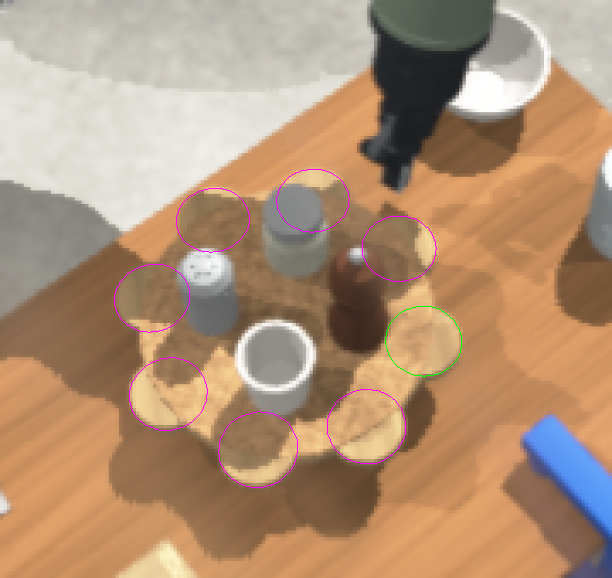

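The outlines match. The fingertip at (397,185) sits between two lobes, clear of everything. Now I move in and begin the arc.

apply_moves --claw '[0,0,0,0,0,0,0,0,0,0,0,0,0,0,0,0,0,0,0,0]' --xyz '[[0,0.0071,0.0018],[0,0.0071,0.0018],[0,0.0071,0.0018],[-0.0024,0,0],[-0.0024,0,0],[-0.0024,0,0],[-0.0024,0,0],[-0.0024,0,0],[-0.0024,0,0],[-0.0024,0,0],[-0.0036,0,0],[-0.0048,0.0001,0],[-0.0048,0.0001,0],[-0.0048,0.0001,0],[-0.0048,0.0001,0],[-0.0048,0.0001,0],[-0.0048,0.0001,0],[-0.0048,0.0001,0],[-0.0036,0,0],[-0.0024,0,0]]' --twist '[[0,0,0],[0,0,0],[0,0,0],[0,0.0043,-0.0169],[0,0.0043,-0.0169],[0,0.0043,-0.0169],[0,0.0043,-0.0169],[0,0.0043,-0.0169],[0,0.0043,-0.0169],[0,0.0043,-0.0169],[0,0.0065,-0.0254],[0,0.0086,-0.0338],[0,0.0086,-0.0338],[0,0.0086,-0.0338],[0,0.0086,-0.0338],[0,0.0086,-0.0338],[0,0.0086,-0.0338],[0,0.0086,-0.0338],[0,0.0065,-0.0254],[0,0.0043,-0.0169]]'

```text
clock: 8.25
position: [0.5146, 0.1079, 0.0676]
tool_rot: [2.892, 0.0, 0.718]
force: [-2.2, 2.9, 0.3]
grip_width: -0.0001
finger_force: 1.4
```

```bash
cat > st.py <<'E'
from fit import *
import sys
s=bot.observe();print(np.round(s['qpos'],2),np.round(s['position'],4),np.round(s['tool_rot'],3),np.round(s['force'],1),s['clock'])
p=np.array(s['position'])[:2]-[.606,.0033];print(np.hypot(*p),np.degrees(np.arctan2(p[1],p[0])))
g=grab('scene','x')
for r in bot.find_in('scene','pepper_mill')[:2]:
    d=np.array(r['position'])[:2]-[.606,.0033];print('mill',np.round(r['position'],3),r['score'],np.degrees(np.arctan2(d[1],d[0])),np.hypot(*d))
if len(sys.argv)>1:
    i=cv2.resize(g['img'][150:320,150:330,::-1],None,fx=3.4,fy=3.4,interpolation=3)
    if len(sys.argv)>2: outline(g,(.606,.0033),np.radians(float(sys.argv[2])),i,s=3.4,o=(150,150))
    cv2.imwrite('pics/%s.png'%sys.argv[1],i)
E
python3 st.py s3
```

```text
[-0.87  0.68  0.55  2.1  -0.27  0.38 -1.05] [0.5146 0.1079 0.0676] [2.892 0.    0.718] [-2.2  2.9  0.3] 8.25
0.13886960400381135 131.14727298014697
mill [0.644 0.042 0.173] 0.77 45.97611149620132 0.053960077835377505
```

View pics/s3.png

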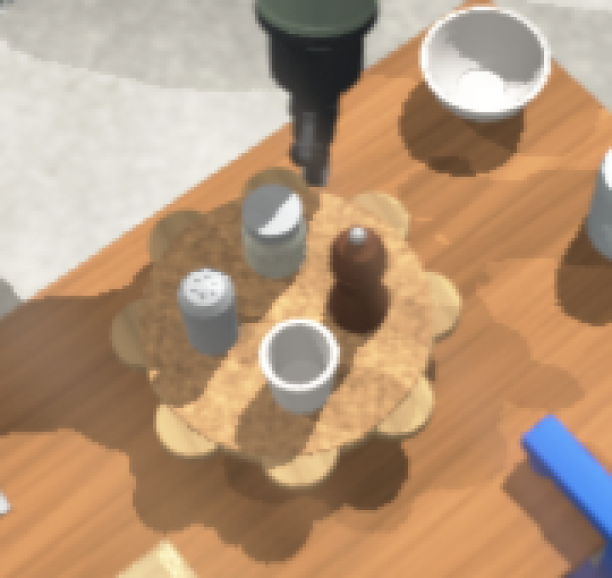

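The turntable turned about 20° with everything upright. Joints 4 and 6 are heading towards their limits, so I'll ease the tilt out to about 0.1 as I go.

apply_moves --claw '[0,0,0,0,0,0,0,0,0,0,0,0,0,0,0,0]' --xyz '[[-0.0024,0,0],[-0.0036,0,0],[-0.0048,0.0001,0],[-0.0048,0.0001,0],[-0.0048,0.0001,0],[-0.0048,0.0001,0],[-0.0048,0.0001,0],[-0.0048,0.0001,0],[-0.0048,0.0001,0],[-0.0048,0.0001,0],[-0.0048,0.0001,0],[-0.0048,0.0001,0],[-0.0048,0.0001,0],[-0.0048,0.0001,0],[-0.0036,0,0],[-0.0024,0,0]]' --twist '[[0.01,0.0042,-0.0169],[0.01,0.0061,-0.0254],[0.01,0.0079,-0.034],[0.01,0.0075,-0.034],[0.01,0.0072,-0.0341],[0.01,0.0069,-0.0342],[0.01,0.0065,-0.0343],[0.01,0.0062,-0.0343],[0.01,0.0059,-0.0344],[0.01,0.0055,-0.0344],[0.01,0.0052,-0.0345],[0.01,0.0049,-0.0345],[0.01,0.0045,-0.0346],[0.01,0.0042,-0.0346],[0.01,0.0029,-0.026],[0,0.0018,-0.0174]]'

```text
clock: 9.95
position: [0.4759, 0.0505, 0.0679]
tool_rot: [3.042, -0.002, 1.223]
force: [-0.9, 0.7, 0.1]
grip_width: 0.0002
finger_force: 0.9
```

```bash
python3 st.py s4
```

```text
[-0.41  0.55  0.19  2.18 -0.12  0.34 -0.49] [0.4759 0.0505 0.0679] [ 3.042e+00 -2.000e-03  1.223e+00] [-0.9  0.7  0.1] 9.95
0.13837984570197884 160.05411842629385
mill [0.615 0.052 0.171] 0.73 79.11881880239555 0.049795280900904654
mill [0.32  0.531 0.026] 0.41 118.4565681448287 0.6002193682313159
```

View pics/s4.png

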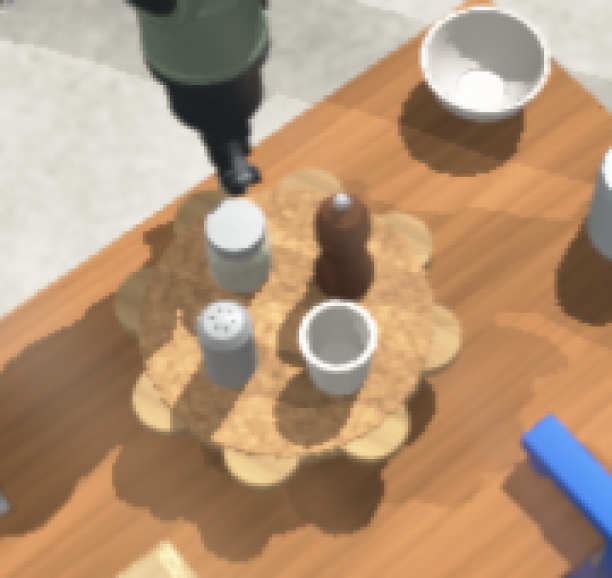

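All upright and the finger is clean in its notch at (238,180). I continue through the front.

apply_moves --claw '[0,0,0,0,0,0,0,0,0,0,0,0,0,0,0,0,0,0,0,0]' --xyz '[[-0.0024,0,0],[-0.0036,0,0],[-0.0048,0.0001,0],[-0.0048,0.0001,0],[-0.0048,0.0001,0],[-0.0048,0.0001,0],[-0.0048,0.0001,0],[-0.0048,0.0001,0],[-0.0048,0.0001,0],[-0.0048,0.0001,0],[-0.0048,0.0001,0],[-0.0048,0.0001,0],[-0.0048,0.0001,0],[-0.0048,0.0001,0],[-0.0048,0.0001,0],[-0.0048,0.0001,0],[-0.0048,0.0001,0],[-0.0048,0.0001,0],[-0.0036,0,0],[-0.0024,0,0]]' --twist '[[0.004,0.0017,-0.0174],[0.004,0.0025,-0.026],[0.004,0.0032,-0.0347],[0.004,0.003,-0.0347],[0.004,0.0029,-0.0347],[0.004,0.0027,-0.0348],[0.004,0.0026,-0.0348],[0.004,0.0024,-0.0348],[0.004,0.0023,-0.0348],[0.004,0.0021,-0.0348],[0,0.0021,-0.0348],[0,0.0021,-0.0348],[0,0.0021,-0.0348],[0,0.0021,-0.0348],[0,0.0021,-0.0348],[0,0.0021,-0.0348],[0,0.0021,-0.0348],[0,0.0021,-0.0348],[0,0.0016,-0.026],[0,0.001,-0.0174]]'

```text
clock: 12.05
position: [0.4736, -0.0364, 0.0676]
tool_rot: [3.081, -0.001, 1.868]
force: [-2.0, -0.6, 0.2]
grip_width: 0.0001
finger_force: 1.0
```

```bash
python3 st.py s5
```

```text
[ 0.04  0.54 -0.1   2.15  0.09  0.39  0.18] [ 0.4736 -0.0364  0.0676] [ 3.081e+00 -1.000e-03  1.868e+00] [-2.  -0.6  0.2] 12.05
0.13819686821751892 -163.29336127733652
mill [0.58  0.043 0.172] 0.9 122.74977573332686 0.04732229918336595
```

View pics/s5.png

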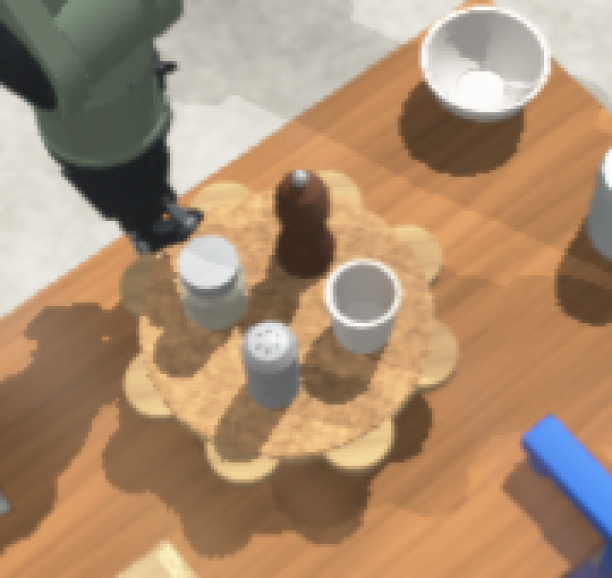

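```bash
python3 - <<'E'
from fit import *
g=bot.grab_frame('scene')
for c in((357,235),(342,201),(300,178)):
    p=ray(g,(150+c[0]/3.4,150+c[1]/3.4),.212)[:2];
    for o in((.606,.0033),(.6078,.0033)):
        d=p-o;print(np.round(p,4),np.degrees(np.arctan2(d[1],d[0])),np.hypot(*d))
E
```

```text
[0.6365 0.0517] 57.75707970155673 0.05719498055379436
[0.6365 0.0517] 59.3078570422985 0.05625526695136106
[0.6077 0.0622] 88.31449375580954 0.058946679507510084
[0.6077 0.0622] 90.06435266722305 0.05892121236688775
[0.572  0.0517] 125.04364849434576 0.05913133488652813
[0.572  0.0517] 126.44677816498164 0.06018294107139316
```

apply_moves --claw '[0,0,0,0,0,0,0,0,0,0,0,0,0,0,0,0,0,0,0,0]' --xyz '[[-0.0024,0,0],[-0.0036,0,0],[-0.0048,0.0001,0],[-0.0048,0.0001,0],[-0.0048,0.0001,0],[-0.0048,0.0001,0],[-0.0048,0.0001,0],[-0.0048,0.0001,0],[-0.0048,0.0001,0],[-0.0048,0.0001,0],[-0.0048,0.0001,0],[-0.0048,0.0001,0],[-0.0048,0.0001,0],[-0.0048,0.0001,0],[-0.0048,0.0001,0],[-0.0048,0.0001,0],[-0.0048,0.0001,0],[-0.0048,0.0001,0],[-0.0036,0,0],[-0.0024,0,0]]' --twist '[[0,0.001,-0.0174],[0,0.0016,-0.026],[0,0.0021,-0.0348],[0,0.0021,-0.0348],[0,0.0021,-0.0348],[0,0.0021,-0.0348],[0,0.0021,-0.0348],[0,0.0021,-0.0348],[0,0.0021,-0.0348],[0,0.0021,-0.0348],[0,0.0021,-0.0348],[0,0.0021,-0.0348],[0,0.0021,-0.0348],[0,0.0021,-0.0348],[0,0.0021,-0.0348],[0,0.0021,-0.0348],[0,0.0021,-0.0348],[0,0.0021,-0.0348],[0,0.0016,-0.026],[0,0.001,-0.0174]]'

```text
clock: 14.2
position: [0.5248, -0.1074, 0.0677]
tool_rot: [3.08, -0.0, 2.513]
force: [-0.5, 1.6, -0.4]
grip_width: 0.0003
finger_force: 0.4
```

```bash
python3 st.py s6
```

```text
[ 0.37  0.63 -0.33  1.97  0.26  0.56  0.82] [ 0.5248 -0.1074  0.0677] [ 3.08  -0.     2.513] [-0.5  1.6 -0.4] 14.2
0.13726714516363397 -126.27262208123342
mill [0.718 0.28  0.114] 0.72 67.94218746891315 0.2987682212016532
mill [0.558 0.014 0.168] 0.59 167.5971168782348 0.0493517983461596
```

View pics/s6.png

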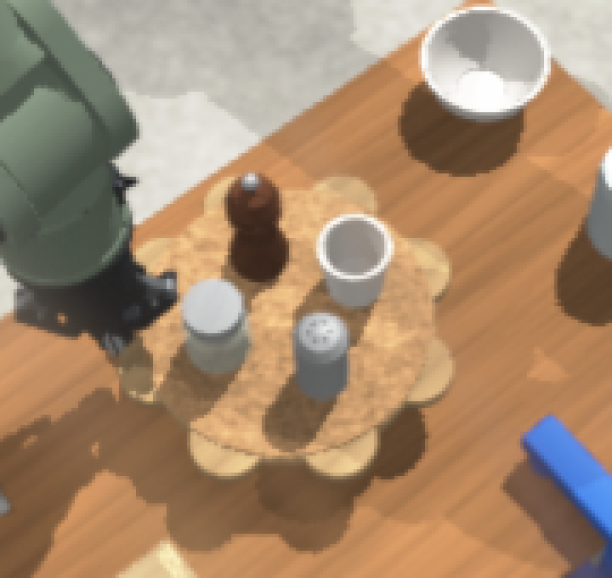

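The mill (ball at (250,182)) is near the front with all items upright. I'll compute the remaining angle and refine the board yaw from its front edge.

```bash
python3 - <<'E'
from fit import *
g=bot.grab_frame('scene')
P=[ray(g,(255,224.8),.212)[:2]]+[ray(g,(150+a/3.4,150+b/3.4),.212)[:2] for a,b in((357,235),(342,201),(300,178),(250,182))]
P=np.array(P)
# known turn of finger between points 1..4
th=np.radians([131.15,160.05,196.7,233.73])
r=lambda x:np.r_[(P-x[:2]-np.c_[x[2]*np.cos(a:=np.r_[x[4],x[3]+th]),x[2]*np.sin(a)]).ravel()]
s=least_squares(r,[.606,.0033,.057,-1.2,.7]);print('c,r',np.round(s.x[:3],4),'rms',np.sqrt(2*s.cost/5))
for c in(s.x[:2],[.606,.0033],[.607,.0035]):
    d=P-c;print(np.degrees(np.arctan2(d[:,1],d[:,0]))[[0,-1]],np.degrees(s.x[3]+th[-1]))
t=bot.grab_frame('top')
im=cv2.imread('pics/top.png').astype(float);sat=im[:,:,2]-im[:,:,0]
pts=[]
for u in range(190,370,4):
    col=sat[208:236,u];G=-np.gradient(cv2.GaussianBlur(col[:,None],(1,5),1)[:,0]);k=G.argmax();w=np.clip(G[max(k-3,0):k+4],0,None)
    pts.append(ray(t,(u+.0,208+(w*np.arange(max(k-3,0),max(k-3,0)+len(w))).sum()/w.sum()),.022)[:2])
pts=np.array(pts);m=np.ones(len(pts),bool)
for _ in range(4):
    q=np.polyfit(pts[m,1],pts[m,0],1);e=pts[:,0]-np.polyval(q,pts[:,1]);m=abs(e)<.003
print('yaw',-np.degrees(np.arctan(q[0])),m.sum(),len(m),e[m].std())
E
```

```text
c,r [0.6048 0.0024 0.0589] rms 0.0007364022520334823
[ 41.66173113 160.72817679] 160.53980373353772
[ 41.74408567 161.94186319] 160.53980373353772
[ 42.27260418 162.42041527] 160.53980373353772
yaw -2.2753402099750715 44 45 0.00044648952378406625
```

apply_moves --claw '[0,0,0,0,0,0,0,0,0,0,0]' --xyz '[[-0.0024,0,0],[-0.0036,0,0],[-0.0048,0.0001,0],[-0.0048,0.0001,0],[-0.0048,0.0001,0],[-0.0048,0.0001,0],[-0.0048,0.0001,0],[-0.0036,0,0],[-0.0024,0,0],[0,0,0],[0,0,0]]' --twist '[[0,0.001,-0.0174],[0,0.0016,-0.026],[0,0.0021,-0.0348],[0,0.0021,-0.0348],[0,0.0021,-0.0348],[0,0.0021,-0.0348],[0,0.0021,-0.0348],[0,0.0016,-0.026],[0,0.001,-0.0174],[0,0,0],[0,0,0]]'

```text
clock: 15.5
position: [0.5561, -0.1242, 0.0677]
tool_rot: [3.08, -0.0, 2.772]
force: [-0.2, -0.5, 0.3]
grip_width: -0.0001
finger_force: 0.0
```

```bash
python3 st.py s7; python3 - <<'E'
from h import *
grab('top','t7')
a=cv2.imread('pics/s7.png')[100:500,80:480]; b=cv2.imread('pics/t7.png')[130:215,235:320]
cv2.imwrite('pics/b7.png',np.hstack([a,cv2.resize(b,(400,400),interpolation=3)]))
E
```

```text
[ 0.44  0.68 -0.4   1.86  0.32  0.65  1.06] [ 0.5561 -0.1242  0.0677] [ 3.08  -0.     2.772] [-0.2 -0.5  0.3] 15.5
0.13694384152370104 -111.38335087221493
mill [ 0.556 -0.002  0.17 ] 0.92 -174.28940686250036 0.050249378105604384
```

View pics/b7.png

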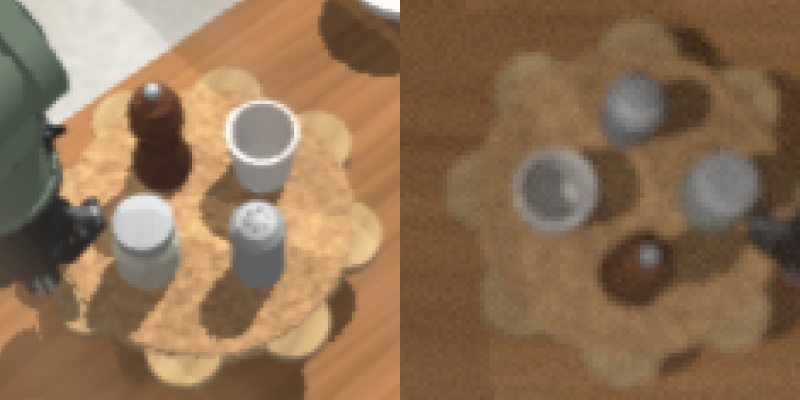

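Left is the scene view with the ball at full px (218,206). Right is the top view with the ball at (288,184). The mill is almost at the front and all is upright.

```bash
python3 - <<'E'
from fit import *
gs=bot.grab_frame('scene');gt=bot.grab_frame('top')
a=ray(gs,(218.2,205.9),.212)[:2];b=ray(gt,(288.1,183.8),.212)[:2]
a0=ray(gs,(255,224.8),.212)[:2];b0=ray(gt,(276.6,152.3),.212)[:2]
print(a,b,a0,b0)
for n,p in(('s',a),('t',b),('m',(a+b)/2)):
  for c in((.6048,.0024),(.606,.0033),(.6078,.0033)):
    d=p-c;print(n,c,np.degrees(np.arctan2(d[1],d[0])),np.hypot(*d))
# phase from scene outline edge score
im=cv2.cvtColor(gs['img'],cv2.COLOR_RGB2GRAY)
tips=[(312-0,112),(228,68)] 
T=[(640,18),(520,58),(449,185),(492,320),(625,384),(765,330),(772,85)]
x,e=fit([ray(gt,(235+(u-400)*85/400,130+v*85/400),.088) for u,v in T]);print('top lobes',x[:2],np.degrees(x[2])%45,e)
E
```

```text
[0.54632655 0.00711242] [0.54681317 0.00579811] [0.64843904 0.04117042] [0.6474144  0.04091622]
s (0.6048, 0.0024) 175.39244675646626 0.05866303292975725
s (0.606, 0.0033) 176.34445235177722 0.05979511149560487
s (0.6078, 0.0033) 176.4512125442707 0.06159155610937441
t (0.6048, 0.0024) 176.6462266179854 0.05808631102825108
t (0.606, 0.0033) 177.58314484129207 0.05923952506731465
t (0.6078, 0.0033) 177.65439639715515 0.061037971106560875
m (0.6048, 0.0024) 176.01623983401956 0.05837117802767924
m (0.606, 0.0033) 176.9609077256019 0.05951384114751104
m (0.6078, 0.0033) 177.05008861169824 0.06131138388614759
top lobes [ 6.04781161e-01 -2.84972191e-05] 18.624080349904943 0.0045874960944393564
```

apply_moves --claw '[0,0,0,0,0,0,0,0,0,0,0,0,0,0,0]' --xyz '[[-0.0017,0,0],[-0.0017,0,0],[0,0,0],[0,0,0],[0.004,0,0],[0.004,0,0],[0,-0.015,-0.001],[0,-0.015,-0.001],[0,-0.015,-0.001],[0,-0.01,-0.001],[0,0,-0.03],[0,0,-0.04],[0,0,-0.04],[0,0,-0.03],[0,0,0]]' --twist '[[0,0.0007,-0.0122],[0,0.0007,-0.0122],[0,0,0],[0,0,0],[0,0,0],[0,0,0],[0,0,0],[0,0,0],[0,0,0],[0,0,0],[0,0,0],[0,0,0],[0,0,0],[0,0,0],[0,0,0]]'

```text
clock: 17.25
position: [0.5315, -0.1843, 0.212]
tool_rot: [3.08, 0.006, 2.796]
force: [0.1, 0.6, -0.7]
grip_width: 0.0003
finger_force: 0.0
```

```bash
python3 st.py s8; python3 - <<'E'
from h import *
grab('top','t8')
a=cv2.imread('pics/s8.png')[100:500,80:480]; b=cv2.imread('pics/t8.png')[130:215,235:320]
cv2.imwrite('pics/b8.png',np.hstack([a,cv2.resize(b,(400,400),interpolation=3)]))
g=bot.grab_frame('scene')
# ball peak near the expected spot: bright, unsaturated blob, before and after by the same rule
for n,f,(u,v) in(('scene','scene',(255,225)),('scene','x',(218,206)),('top','top',(277,152)),('top','t7',(288,184)),('top','t8',(288,184))):
    im=cv2.imread(f'pics/{f}.png').astype(float);w=im[v-5:v+6,u-5:u+6,0];w=np.clip(w-np.percentile(w,80),0,None)**1
    y,x=np.mgrid[v-5:v+6,u-5:u+6];q=((w*x).sum()/w.sum(),(w*y).sum()/w.sum())
    G=bot.grab_frame(n);p=ray(G,q,.212);d=p[:2]-[.6055,.003];print(n,f,np.round(q,1),np.round(p,4),np.degrees(np.arctan2(d[1],d[0])))
E
```

```text
[ 0.63  0.48 -0.51  1.77  0.21  0.93  1.28] [ 0.5315 -0.1843  0.212 ] [3.08  0.006 2.796] [ 0.1  0.6 -0.7] 17.25
0.20179460553922335 -111.65578540814144
mill [ 0.554 -0.001  0.173] 0.81 -175.1166854219805 0.05168761940735904
scene scene [254.7 223.8] [0.646  0.0424 0.212 ] 44.21818784242197
scene x [217.4 205.3] [0.5436 0.0066 0.212 ] 176.64692176504244
top top [276.2 151.8] [0.6489 0.0422 0.212 ] 42.09212592346196
top t7 [287.6 183.6] [0.5473 0.0074 0.212 ] 175.699901436219
top t8 [288.  183.6] [0.5473 0.0061 0.212 ] 176.9836064635478
```

View pics/b8.png

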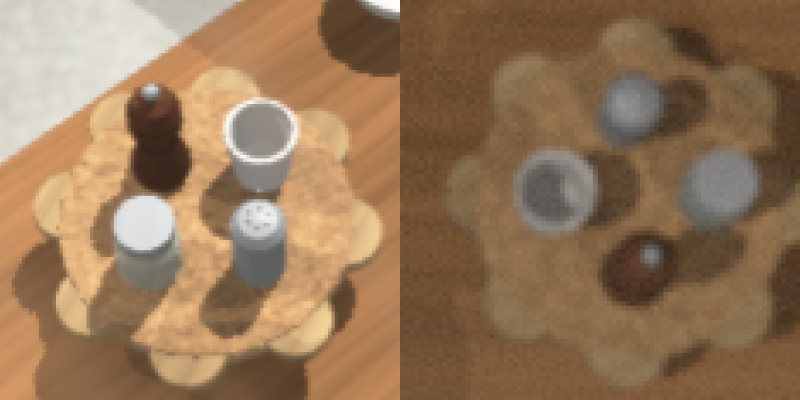

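The hand is clear and all four items stand upright. The mill is measured at about 177°, against a front direction of 177.8°, which is within measurement error. I'm handing it in.

```bash
python3 -c "
from workcell import bot
print(bot.job_done())"
```

```text
the job is handed in; nothing more can be done
None
```

The turntable was pushed about 135° counterclockwise; the mill measures about 177° against a front direction of 177.8°, within my roughly 1° measurement error. All four items stand upright, the hand is clear, and the job is handed in (no verdict returned).

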